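Rack the sharpened tool holders in reverse order

ROBOT

A 6-joint arm with a two-finger parallel gripper is mounted at the origin on a cart in front of the work surface, level with it; the furniture and walls round the work are solid. World frame = base frame: x ahead of the robot, y to its left, z up, the work surface at z = 0. Lengths are in mm, angles in rad, forces in N, time in s.
With the tool pointing down it reaches from about 275 to 725 mm from the base axis. Payload 5.6 kg.
Tool frame: the origin (TCP) lies at the very end of the fingers, on their centre line; the grasp point (between the pads) lies 19 mm behind it; z points along the fingers, y is the line along which they close (so a half turn about z gives the same grasp; the last joint's range is limited). The gripper opens to 85 mm and grips with 20 to 120 N. Pads are 22 mm wide; open, the fingers measure 114 mm over their backs; the gripper's body (76 mm by 85 mm) begins 54 mm behind the grasp point. The pads swing forward as they close: fully open they stand 13 mm farther back than shut.
Start: joints at [-0.91, 0.255, 0.108, 0, -1.424, -0.285], TCP at [201.878, -511.603, 202.683] pointing down, gripper open.
Joint ranges: [-2.95, 2.95], [-1.21, 1.97], [-1.09, 1.5], [-2.87, 1.71], [-2.94, -0.07], [-3.05, 3.05]. Speed limits (rad/s): [2.57, 2.57, 3.14, 3.14, 3.14, 3.14].

INTERFACE

Orientations are given as a unit quaternion [w, x, y, z].
In Python, from bench import * gives the robot as it stands.
- The arm moves only by the tool drive_tool, never from a script. Its argument "moves" is text: rows parted by semicolons, each of 7 numbers parted by spaces: the opening in per cent of the stroke, from 0 (shut) to 100 (fully open), then the shift along the world's x, y, z in units of 40 mm (1.0 is 40 mm), then the turn, a rotation vector about the world's x, y, z in units of 5 degrees (1.0 is 5 degrees). A call has exactly 10 rows; each row is the pose to reach, as a shift and turn from the pose commanded when the call began; what a row does not reach only later rows make up. A row lasts 1/10 s, in which the tool goes at most 50 mm and 8.59 degrees, less where a joint would pass 70% of its speed; a pose out of reach is approached as far as the arm can. A call with a gripper value outside its range is refused whole. The fingers move at their own pace and stop on an object; "force" is the grip in N (left out, the last holds). Time passes only in rows, so rows that repeat a pose let the fingers close, or fill a call up. It gives the time, the measured TCP pose, the force, the opening and the grip force at its end, in the units of the state.
- get_obs(): the state, without advancing time (a new reading comes with each control period).
- capture(name): name is "scene" or "side" or "wrist"; returns the picture (384x512x3 uint8, red, green, blue); there is no depth.
- get_calibration(name): a dict with "intrinsics" (3x3 intrinsics, pixels), "position" and "attitude" of the camera in the world; the wrist camera has in their place "hand_eye" (4x4, takes a point from camera to tool coordinates, whose origin is the TCP and whose axes are the flange's). Camera axes: x right, y down, z forward; pixel columns grow to the right and rows downward; lengths in mm; the calibration is good to about 2 mm. A picture is of the moment at which its call begins: read the wrist's pose just before it. get_calibration takes no time and is no camera call.
- finish_job(): hands the job in; it is judged then, once.
Trained networks look in the newest picture that a camera, given by its name, has taken for a name from the list of things; names that differ only in an ending like _2 or _b are one class to them, and where a whole thing is asked for, a point or a joint stands for the part that bears it (a point fixed in the world has none). Each returns a list of dicts, best first, with "score" (0 to 1); they miss things now and then, are a little off and sometimes report something else, mostly with a low value. They report only what shows in the picture. A call takes as long as a camera call. They do not tell look-alikes from the thing itself.
- trace(camera, name): "mask" (384x512 bool, what is visible of it) and "centre" ([column, row] in pixels, amid what is visible of it).
The state is a dict: "time_s": time; "qpos": joint angles; "qd": joint speeds; "effort": joint torques, N m; "tcp_pos": TCP position; "tcp_rot": TCP orientation; "force": force on the tool from outside, world axes, zero at the start; "moment": the same for the moment, N m; "opening": finger opening in mm; "grip_force": force on a finger pad.
Only numpy, scipy, OpenCV 4.12 (cv2) and the standard library are available. Lean on these libraries where they do the work, as an engineer would, in place of code of your own. Each camera call takes 0.05 s, during which the arm holds its last target. There are 200 camera calls.

TASK

The four tool holders came back from sharpening in the wooden carrier packed last pass first, but the steel rack must hold them first pass first: move them across in reverse order, each straight to its own cup, so that the left-most in the carrier becomes the right-most in the rack, and so on along the row. Lower each one until its flange rests flat on the rim of its cup, without dropping it in or tipping it over, and leave the glue bottle beside the rack undisturbed.

Things in the scene. Friction and masses are not known exactly. Their poses are not given: they have to be found in the camera images.
- holder_disc: Loose steel tool holder, 0.35 kg, with a slotting cutter: flat disc 38 mm over four brass teeth. Taper shank 57 mm down from the origin (30 mm across, 13 at the tip), flange 56 mm across and 10 thick, then a 44 mm cylinder with dark nut from 10 to 44 mm above the origin: grip it there. Cutter top at 65 mm. Origin: axis, underside of flange; z up, turn irrelevant. Starts in any carrier pocket.
- holder_straight: Loose steel tool holder, 0.35 kg, with a slim straight two-flute cutter, 14 mm across. Taper shank 57 mm down from the origin (30 mm across, 13 at the tip), flange 56 mm across and 10 thick, then a 44 mm cylinder with dark nut from 10 to 44 mm above the origin: grip it there. Cutter top at 66 mm. Origin: axis, underside of flange; z up, turn irrelevant. Starts in any carrier pocket.
- holder_vee: Loose steel tool holder, 0.35 kg, with a V-groove cutter: pale 26 mm cone, point up. Taper shank 57 mm down from the origin (30 mm across, 13 at the tip), flange 56 mm across and 10 thick, then a 44 mm cylinder with dark nut from 10 to 44 mm above the origin: grip it there. Cutter top at 68 mm. Origin: axis, underside of flange; z up, turn irrelevant. Starts in any carrier pocket.
- holder_roundover: Loose steel tool holder, 0.35 kg, with a round-over cutter: 34 mm foot, dark 16 mm bearing on top. Taper shank 57 mm down from the origin (30 mm across, 13 at the tip), flange 56 mm across and 10 thick, then a 44 mm cylinder with dark nut from 10 to 44 mm above the origin: grip it there. Cutter top at 66 mm. Origin: axis, underside of flange; z up, turn irrelevant. Starts in any carrier pocket.
- carrier: Wooden carrier, fixed, 70 mm deep (x), 290 mm long (y), top face 62 mm above the work surface, in front of or behind the steel rack. Its four 42 mm pockets, at y = +111, +37, -37, -111 mm (x = 0; left to right as the robot sees it), hold the holders at the start, flanges on the top face. Origin: centre of the underside; y to the robot's left within 0.25 rad, z up.
- cup_1: Black plastic cup, the left-most (robot's view) of four, 74 mm apart, in the fixed grey steel rack (70 x 290 mm). Round pocket 42 mm across, open below, in a 60 mm rim. Origin: centre of the rim's top face, 62 mm above the work surface; z up, y along the row to the robot's left, x across it. Holder home: flange on the rim, origins together within 6 mm of play.
- cup_2: Black plastic cup, the second from the left (robot's view) of four, 74 mm apart, in the fixed grey steel rack (70 x 290 mm). Round pocket 42 mm across, open below, in a 60 mm rim. Origin: centre of the rim's top face, 62 mm above the work surface; z up, y along the row to the robot's left, x across it. Holder home: flange on the rim, origins together within 6 mm of play.
- cup_3: Black plastic cup, the third from the left (robot's view) of four, 74 mm apart, in the fixed grey steel rack (70 x 290 mm). Round pocket 42 mm across, open below, in a 60 mm rim. Origin: centre of the rim's top face, 62 mm above the work surface; z up, y along the row to the robot's left, x across it. Holder home: flange on the rim, origins together within 6 mm of play.
- cup_4: Black plastic cup, the right-most (robot's view) of four, 74 mm apart, in the fixed grey steel rack (70 x 290 mm). Round pocket 42 mm across, open below, in a 60 mm rim. Origin: centre of the rim's top face, 62 mm above the work surface; z up, y along the row to the robot's left, x across it. Holder home: flange on the rim, origins together within 6 mm of play.
- glue_bottle: Yellow glue bottle with a black nozzle cap, 50 mm across, 106 mm tall, loose, standing on the work surface left of the steel rack, 67 mm from the axis of cup_1. Origin at the centre of its underside, z up. Not to be disturbed. Beyond the racks, planks lean over the far edge of the surface: come in from the robot side.
Mind the look-alikes: they are no part of the job. What is shaped like the holder_disc but turquoise is not meant.

How it is judged:
By the outcome, as a careful person would: the job done as asked, in the order asked, and still so for the second after the job is handed in, with the robot touching nothing.
It also fails if it takes over 88 s, if anything falls off the work surface, if the arm or the gripper's body presses on something with over 40 N, if the wrist force passes 120 N, or if a joint passes its speed limit or range.

## Working session

There is one attempt and no reset: what is moved stays moved. The work goes in short steps, Python scripts to look and compute and a tool call to move; the robot and the scene stay as the last step left them, time stands still between calls to the robot, and variables do not carry over. Pictures are saved under pics/ and viewed, at most 14 in all, crops included, and the job is handed in when it is done.

Besides the shell and the picture viewer there is one more tool, called after "Call:" as a command line: name --argument value ..., lists and objects as JSON in quotes. drive_tool: Moves the arm, as the interface text tells. Its arguments: {"type":"object","properties":{"moves":{"type":"string"},"force":{"type":"number"}},"required":["moves"]}

```bash
mkdir -p pics; ls
python3 - <<'E'
from bench import *
import cv2,numpy as np
for n in ("scene","side"):
    cv2.imwrite(f"pics/{n}0.png",cv2.cvtColor(capture(n),cv2.COLOR_RGB2BGR))
    print(n,get_calibration(n))
print(get_calibration("wrist"))
o=get_obs();print(o["time_s"],o["tcp_pos"],o["tcp_rot"],o["opening"])
E
```

```text
pics
scene {'intrinsics': array([[483.72888784,   0.        , 256.53364194],
       [  0.        , 483.72888784, 199.32034179],
       [  0.        ,   0.        ,   1.        ]]), 'position': array([-116.74112187,  728.2485841 ,  471.87205058]), 'attitude': array([ 0.21254693, -0.31621112,  0.77236095, -0.50822524])}
side {'intrinsics': array([[460.36286799,   0.        , 260.99989939],
       [  0.        , 460.36286799, 183.05736534],
       [  0.        ,   0.        ,   1.        ]]), 'position': array([522.39300607, 775.29824474, 676.53680041]), 'attitude': array([ 7.89732021e-05, -3.27747681e-03,  9.03899001e-01, -4.27733384e-01])}
{'intrinsics': array([[276.49948475,   0.        , 253.12295305],
       [  0.        , 276.49948475, 194.36175328],
       [  0.        ,   0.        ,   1.        ]]), 'hand_eye': array([[-1.27991715e-05, -9.44878421e-01, -3.27421395e-01,
         8.44523544e+01],
       [ 9.99999494e-01, -3.41429520e-04,  9.46212510e-04,
         2.78413245e-01],
       [-1.00584711e-03, -3.27421218e-01,  9.44877947e-01,
        -1.71347085e+02],
       [ 0.00000000e+00,  0.00000000e+00,  0.00000000e+00,
         1.00000000e+00]])}
0.1 [ 201.73383683 -511.14438276  201.89328295] [-2.00114278e-04 -1.86785031e-01  9.82400444e-01  8.24506404e-04] 85.29012697682877
```

View pics/scene0.png

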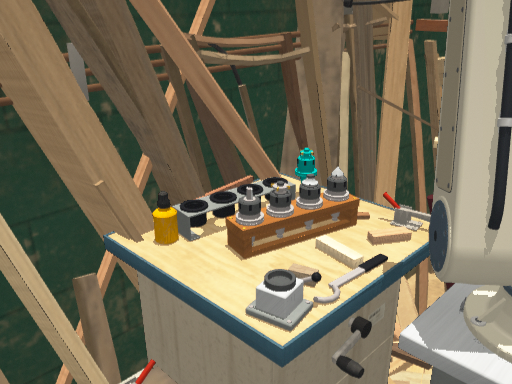

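View pics/side0.png

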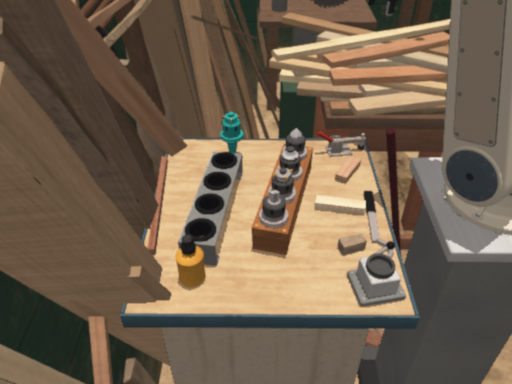

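The scene shows the wooden carrier at about (293,215), holding four holders. The rack is behind it with cups at (190,210) to (275,185), the glue bottle is at (165,220), and the turquoise look-alike is at (307,163). The side view shows cups at (200,230), (210,204), (217,180) and (224,160), and holders at (274,208), (283,183), (290,160) and (296,142). Next I'll measure with traces and take one close crop.

```bash
cat > h.py <<'E'
from bench import *
import cv2,numpy as np
from scipy.spatial.transform import Rotation as R
def cam(n,obs=None):
    c=get_calibration(n);K=c["intrinsics"]
    if "hand_eye" in c:
        T=np.eye(4);T[:3,:3]=R.from_quat(obs["tcp_rot"],scalar_first=True).as_matrix();T[:3,3]=obs["tcp_pos"]
        T=T@c["hand_eye"];return K,T[:3,:3],T[:3,3]
    return K,R.from_quat(c["attitude"],scalar_first=True).as_matrix(),c["position"]
def back(C,uv,z):
    K,A,p=C;d=A@np.linalg.inv(K)@[*uv,1];return p+d*(z-p[2])/d[2]
def proj(C,X):
    K,A,p=C;q=K@(A.T@(np.asarray(X)-p));return q[:2]/q[2]
E
python3 - <<'E'
from h import *
for n in ("side","scene"):
    im=capture(n);C=cam(n);print(n,C[1].round(2).tolist())
    for t,z in [("cup_1",62),("carrier",62),("holder_disc",95),("holder_straight",95),("holder_vee",95),("holder_roundover",95),("glue_bottle",50)]:
        for d in trace(n,t)[:5]:
            if d["score"]<.25: continue
            m=d["mask"];ys,xs=np.where(m)
            print(t,round(d["score"],2),np.round(d["centre"]),(xs.min(),xs.max(),ys.min(),ys.max()),m.sum(),back(C,d["centre"],z).round())
    if n=="side": 
        a=cv2.resize(im[120:270,140:340],None,fx=4,fy=4,interpolation=cv2.INTER_CUBIC);cv2.imwrite("pics/sidecrop.png",a[...,::-1])
E
```

```text
side [[-1.0, -0.01, 0.0], [-0.01, 0.63, -0.77], [0.0, -0.77, -0.63]]
cup_1 0.85 [224. 157.] (np.int64(210), np.int64(236), np.int64(151), np.int64(169)) 392 [609. -65.  62.]
cup_1 0.83 [215. 182.] (np.int64(203), np.int64(230), np.int64(172), np.int64(190)) 436 [622.  23.  62.]
cup_1 0.75 [198. 231.] (np.int64(184), np.int64(215), np.int64(220), np.int64(241)) 516 [642. 168.  62.]
cup_1 0.69 [209. 207.] (np.int64(194), np.int64(222), np.int64(194), np.int64(214)) 475 [628. 102.  62.]
carrier 0.85 [282. 228.] (np.int64(251), np.int64(312), np.int64(147), np.int64(255)) 1918 [485. 160.  62.]
holder_disc 0.76 [280. 184.] (np.int64(268), np.int64(294), np.int64(167), np.int64(203)) 615 [487.  69.  95.]
holder_disc 0.64 [229. 131.] (np.int64(220), np.int64(242), np.int64(113), np.int64(153)) 611 [ 599. -121.   95.]
holder_straight 0.73 [274. 212.] (np.int64(259), np.int64(287), np.int64(191), np.int64(228)) 816 [500. 150.  95.]
holder_vee 0.87 [298. 147.] (np.int64(283), np.int64(306), np.int64(129), np.int64(159)) 429 [445. -60.  95.]
holder_roundover 0.63 [292. 163.] (np.int64(279), np.
[... 1311 characters left out ...]
) 737 [479. 151.  95.]
holder_vee 0.71 [336. 190.] (np.int64(323), np.int64(347), np.int64(168), np.int64(220)) 613 [424. -46.  95.]
holder_vee 0.48 [227. 203.] (np.int64(210), np.int64(236), np.int64(191), np.int64(218)) 527 [536. 157.  95.]
holder_roundover 0.92 [310. 194.] (np.int64(297), np.int64(322), np.int64(175), np.int64(228)) 708 [448.   9.  95.]
holder_roundover 0.6 [251. 188.] (np.int64(237), np.int64(262), np.int64(184), np.int64(194)) 194 [557.  69.  95.]
holder_roundover 0.41 [280. 204.] (np.int64(266), np.int64(293), np.int64(181), np.int64(237)) 823 [457.  90.  95.]
glue_bottle 0.68 [164. 222.] (np.int64(152), np.int64(178), np.int64(191), np.int64(243)) 985 [631. 242.  50.]
```

View pics/sidecrop.png

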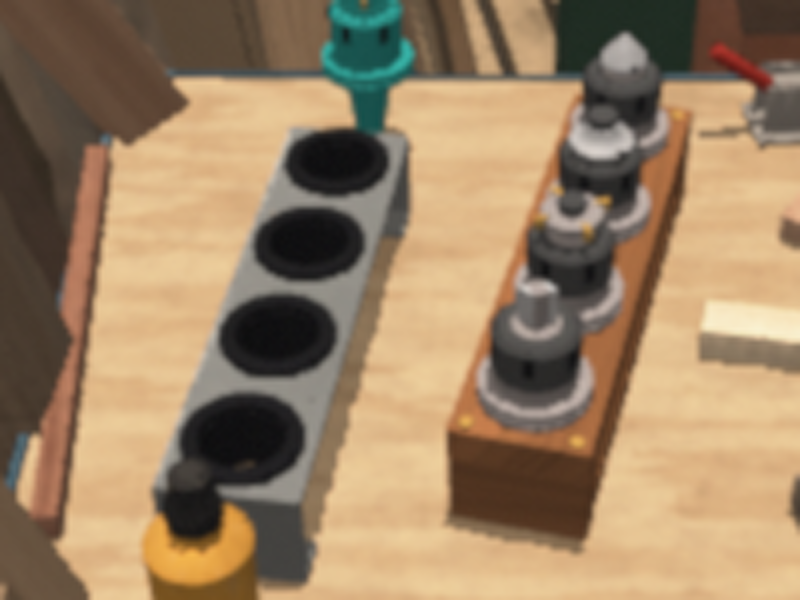

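The crop shows, from left to right in the carrier: straight (536,383), disc with brass teeth (569,290), round-over (600,204) and vee (620,128). The only look-alike is the turquoise one at (368,60), which is on no carrier pocket, so the choice is clear. The cups in the crop are at (242,437), (278,335), (309,243) and (337,161).

Run:
```python
from h import *
C=cam("side")
f=lambda L:[back(C,(140+(u-1.5)/4,120+(v-1.5)/4),62) for u,v in L]
for nm,L in (("cups",[(242,437),(278,335),(309,243),(337,161)]),("hold",[(536,383),(569,290),(600,204),(620,128)])):
    P=np.array(f(L));print(nm,P.round().tolist(),np.linalg.norm(np.diff(P,axis=0),axis=1).round())
    s=np.array([111,37,-37,-111]);c=P.mean(0);d=(s@(P-c));th=np.arctan2(-d[0],d[1])
    print("centre",c.round(1),"yaw",th.round(3)); F=c[:2]+s[:,None]*[-np.sin(th),np.cos(th)]; print(F.round(1).tolist())
    S=cam("scene"); print("scene px",[proj(S,[*p,62]).round().tolist() for p in F])
im=capture("scene");a=cv2.resize(im[150:270,145:365],None,fx=3.6,fy=3.6,interpolation=cv2.INTER_CUBIC)
for p in F: pass
cv2.imwrite("pics/scenecrop.png",a[...,::-1])
o=get_obs();print(R.from_quat(o["tcp_rot"],scalar_first=True).as_matrix().round(3))
```

```text
cups [[639.0, 163.0, 62.0], [628.0, 91.0, 62.0], [619.0, 18.0, 62.0], [609.0, -55.0, 62.0]] [72. 74. 74.]
centre [623.7  54.   62. ] yaw -0.135
[[638.7, 163.9], [628.7, 90.6], [618.7, 17.3], [608.8, -56.0]]
scene px [[192.0, 205.0], [221.0, 196.0], [249.0, 188.0], [274.0, 181.0]]
hold [[500.0, 125.0, 62.0], [482.0, 55.0, 62.0], [463.0, -17.0, 62.0], [449.0, -89.0, 62.0]] [72. 75. 73.]
centre [473.5  18.3  62. ] yaw -0.239
[[499.8, 126.2], [482.3, 54.3], [464.8, -17.6], [447.3, -89.5]]
scene px [[251.0, 219.0], [282.0, 210.0], [311.0, 203.0], [338.0, 195.0]]
[[-0.93  -0.367  0.   ]
 [-0.367  0.93  -0.   ]
 [ 0.    -0.    -1.   ]]
```

View pics/scenecrop.png

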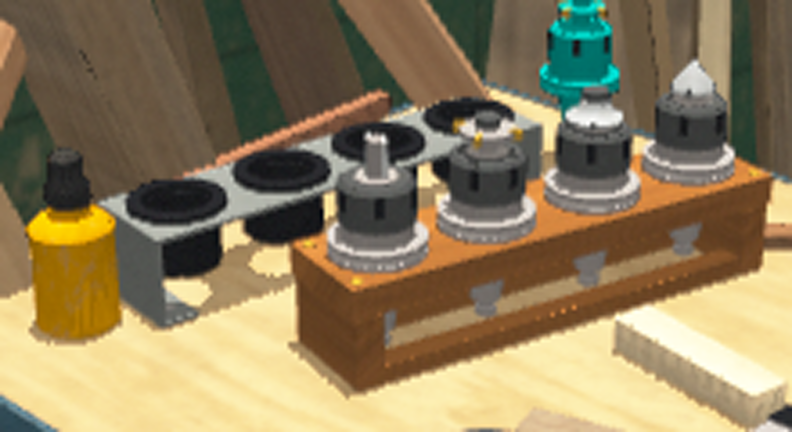

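The scene crop agrees with the side fit: cup 1 is at (176,201), about 2 px from the prediction. I'll move above the middle for a wrist look, with the closing line across the rows.

Call:
drive_tool --moves "100 7.9 12.8 1.6 0 0 11.4;100 7.9 12.8 1.6 0 0 11.4;100 7.9 12.8 1.6 0 0 11.4;100 7.9 12.8 1.6 0 0 11.4;100 7.9 12.8 1.6 0 0 11.4;100 7.9 12.8 1.6 0 0 11.4;100 7.9 12.8 1.6 0 0 11.4;100 7.9 12.8 1.6 0 0 11.4;100 7.9 12.8 1.6 0 0 11.4;100 7.9 12.8 1.6 0 0 11.4"

```text
time_s: 1.95
tcp_pos: [463.7, -86.5, 256.2]
tcp_rot: [0.0, -0.633, 0.774, -0.0]
force: [0.9, -0.3, 0.2]
opening: 85.3
grip_force: 0.0
```

Call:
drive_tool --moves "100 1.5 2.6 0.3 0 0 0;100 1.5 2.6 0.3 0 0 0;100 1.5 2.6 0.3 0 0 0;100 1.5 2.6 0.3 0 0 0;100 1.5 2.6 0.3 0 0 0;100 1.5 2.6 0.3 0 0 0;100 1.5 2.6 0.3 0 0 0;100 1.5 2.6 0.3 0 0 0;100 1.5 2.6 0.3 0 0 0;100 1.5 2.6 0.3 0 0 0"

```text
time_s: 2.95
tcp_pos: [522.9, 15.2, 267.7]
tcp_rot: [0.0, -0.633, 0.774, -0.0]
force: [-0.8, 0.5, -0.0]
opening: 85.3
grip_force: 0.0
```

Run:
```python
from h import *
o=get_obs();print(o["tcp_pos"].round(1),o["qpos"].round(2));im=capture("wrist");C=cam("wrist",o)
np.save("w1.npy",im);np.save("w1p.npy",np.r_[o["tcp_pos"],o["tcp_rot"]])
for p in [(639,164),(629,91),(619,17),(609,-56),(500,126),(482,54),(465,-18),(447,-90)]: print(p,proj(C,[*p,62]).round(1))
cv2.imwrite("pics/w1.png",cv2.resize(im,None,fx=1.5,fy=1.5,interpolation=cv2.INTER_CUBIC)[...,::-1])
```

```text
[522.9  15.2 267.7] [ 0.33  0.19  0.19  0.   -1.57 -0.53]
(639, 164) [200. 267.]
(629, 91) [193.8 225. ]
(619, 17) [186.5 177.1]
(609, -56) [178.6 123.5]
(500, 126) [282.4 230.1]
(482, 54) [286.5 183.1]
(465, -18) [290.5 130.1]
(447, -90) [295.7  69.5]
```

View pics/w1.png

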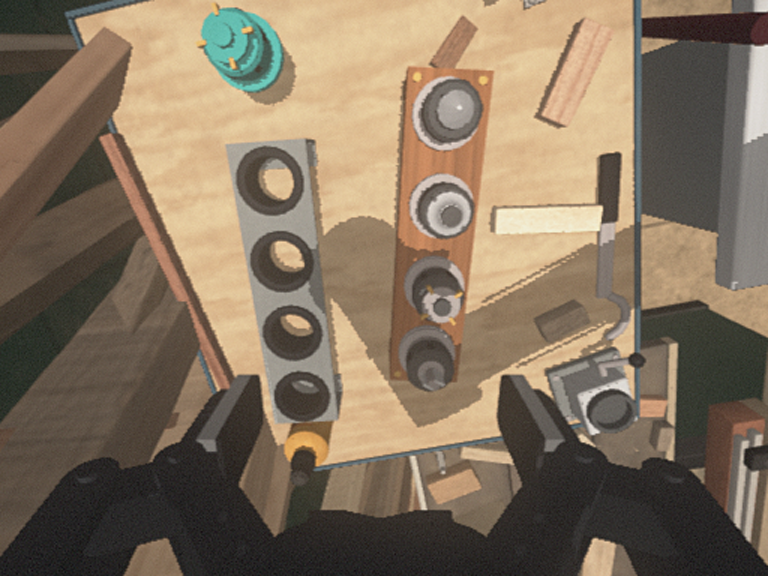

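Wrist view: cups at (302,396), (292,333), (282,261) and (271,181). Flanges are straight (427,353), disc (434,286), round-over (441,208) and vee (448,113). Planks lie on the left, with a tip at (130,42). I'll refine the positions and triangulate that tip.

Run:
```python
from h import *
w=np.load("w1p.npy");o={"tcp_pos":w[:3],"tcp_rot":w[3:]};C=cam("wrist",o)
s=np.array([111,37,-37,-111])
for nm,L,z in (("cups",[(302,396),(292,333),(282,261),(271,181)],62),("hold",[(427,353),(434,286),(441,208),(448,113)],67)):
    P=np.array([back(C,(u/1.5,v/1.5),z) for u,v in L]);print(nm,P[:,:2].round(1).tolist(),np.linalg.norm(np.diff(P,axis=0),axis=1).round())
    c=P.mean(0);d=(s@(P-c));th=np.arctan2(-d[0],d[1]);F=c[:2]+s[:,None]*[-np.sin(th),np.cos(th)];print(th.round(3),F.round(1).tolist())
# plank tip
S=cam("side")
def ray(C,uv):
    d=C[1]@np.linalg.inv(C[0])@[*uv,1];return C[2],d/np.linalg.norm(d)
for a,b in (((86.7,28),(186.5,145)),((153,308),(160,277))):
    p,d=ray(C,a);q,e=ray(S,b);t=np.linalg.lstsq(np.c_[d,-e],q-p,rcond=None)[0];print((p+d*t[0]).round(),(q+e*t[1]).round())
```

```text
cups [[635.5, 159.0], [626.4, 86.5], [615.7, 13.1], [605.2, -59.0]] [73. 74. 73.]
-0.139 [[636.0, 159.9], [625.8, 86.6], [615.6, 13.3], [605.4, -60.0]]
hold [[498.2, 132.7], [480.2, 64.2], [462.7, -6.7], [445.2, -82.4]] [71. 73. 78.]
-0.242 [[498.1, 134.7], [480.4, 62.9], [462.7, -9.0], [445.0, -80.8]]
[ 716. -205.   -4.] [ 719. -205.   -2.]
[748. 239.  46.] [704. 248.  26.]
```

Call:
drive_tool --moves "100 -0.6 2.9 -2.4 0 0 0;100 -0.6 2.9 -2.4 0 0 0;100 -0.6 2.9 -2.4 0 0 0;100 -0.6 2.9 -2.4 0 0 0;100 -0.6 2.9 -2.4 0 0 0;100 -0.6 2.9 -2.4 0 0 0;100 -0.6 2.9 -2.4 0 0 0;100 -0.6 2.9 -2.4 0 0 0;100 -0.6 2.9 -2.4 0 0 0;100 -0.6 2.9 -2.4 0 0 0"

```text
time_s: 4.0
tcp_pos: [499.2, 131.2, 171.8]
tcp_rot: [0.0, -0.633, 0.774, -0.0]
force: [0.3, 0.2, -0.2]
opening: 85.5
grip_force: 0.0
```

Run:
```python
from h import *
o=get_obs();print(o["tcp_pos"].round(1));im=capture("wrist");C=cam("wrist",o)
np.save("w2p.npy",np.r_[o["tcp_pos"],o["tcp_rot"]])
for z in (72,106,128): print(z,proj(C,[498,132,z]).round(1)*1.5)
cv2.imwrite("pics/w2.png",cv2.resize(im,None,fx=1.5,fy=1.5,interpolation=cv2.INTER_CUBIC)[...,::-1])
```

```text
[499.2 131.2 171.8]
72 [381.3  278.55]
106 [381.6 295.2]
128 [381.75 308.55]
```

View pics/w2.png

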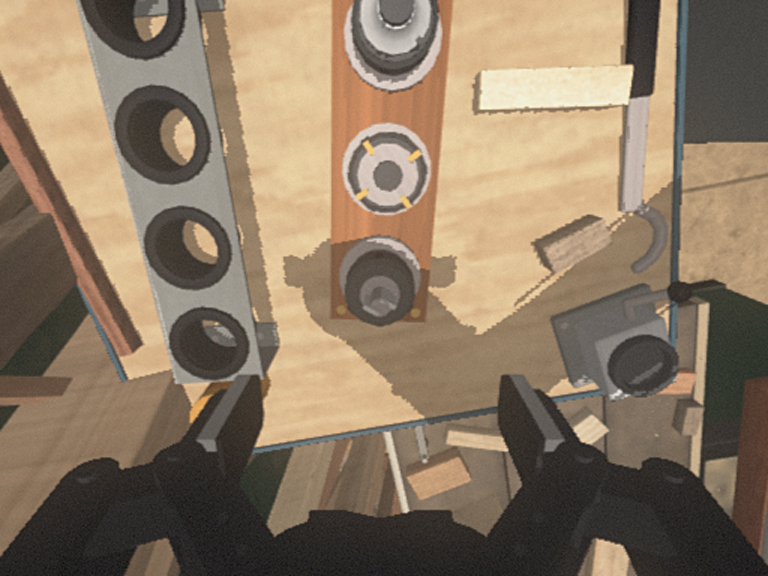

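Wrist view: straight has its nut top at about (379,287), the disc centre is at (387,174), and the round-over nut is at (395,15). The cups are at (209,343), (188,248), (162,134) and (132,10).

Run:
```python
from h import *
w=np.load("w2p.npy");C=cam("wrist",{"tcp_pos":w[:3],"tcp_rot":w[3:]})
for n,u,v,z in [("nut",379,287,106),("flange",380,277,70),("cut",379,294,128),("disc",387,174,127),("discflange",387,169,72),("edge",380,321,62),("cup1",209,343,62),("cup2",188,248,62),("cup3",162,134,62)]: print(n,back(C,(u/1.5,v/1.5),z).round(1))
im=capture("wrist")
for t in ("holder_straight","holder_disc","cup_1"):
    for d in trace("wrist",t)[:4]:
        ys,xs=np.where(d["mask"]);print(t,round(d["score"],2),(np.array([xs.min(),xs.max(),ys.min(),ys.max()])*1.5))
```

```text
nut [498.5 126.5 106. ]
flange [498.8 131.4  70. ]
cut [497.8 123.3 128. ]
disc [481.1  61.8 127. ]
discflange [480.2  62.1  72. ]
edge [506. 167.  62.]
cup1 [635.3 158.9  62. ]
cup2 [625.4  86.7  62. ]
cup3 [615.8  13.3  62. ]
holder_straight 0.62 [190.5 270.  376.5 418.5]
holder_straight 0.54 [114.  210.   85.5 183. ]
holder_disc 0.83 [343.5 429.  123.  213. ]
holder_disc 0.35 [189.  268.5 376.5 420. ]
cup_1 0.88 [114.  210.   85.5 183. ]
cup_1 0.7 [169.5 247.5 307.5 379.5]
cup_1 0.68 [ 81.  183.    0.   58.5]
cup_1 0.65 [144.  231.  207.  289.5]
```

Call:
drive_tool --moves "100 0.4 1.8 0 0 0 0;100 0.4 1.8 0 0 0 0;100 0.4 1.8 0 0 0 0;100 0.4 1.8 0 0 0 0;100 0.4 1.8 0 0 0 0;100 0.4 1.8 0 0 0 0;100 0.4 1.8 0 0 0 0;100 0.4 1.8 0 0 0 0;100 0.4 1.8 0 0 0 0;100 0.4 1.8 0 0 0 0"

```text
time_s: 5.25
tcp_pos: [515.0, 203.4, 171.6]
tcp_rot: [0.0, -0.633, 0.774, -0.0]
force: [0.9, -0.3, 0.3]
opening: 85.5
grip_force: 0.0
```

Run:
```python
from h import *
o=get_obs();print(o["tcp_pos"].round(1));im=capture("wrist");C=cam("wrist",o)
np.save("w3p.npy",np.r_[o["tcp_pos"],o["tcp_rot"]])
for z in (72,106,128): print(z,proj(C,[498,128,z]).round(1)*1.5)
cv2.imwrite("pics/w3.png",cv2.resize(im,None,fx=1.5,fy=1.5,interpolation=cv2.INTER_CUBIC)[...,::-1])
```

```text
[515.  203.4 171.6]
72 [382.05 159.3 ]
106 [382.35 160.95]
128 [382.65 162.45]
```

View pics/w3.png

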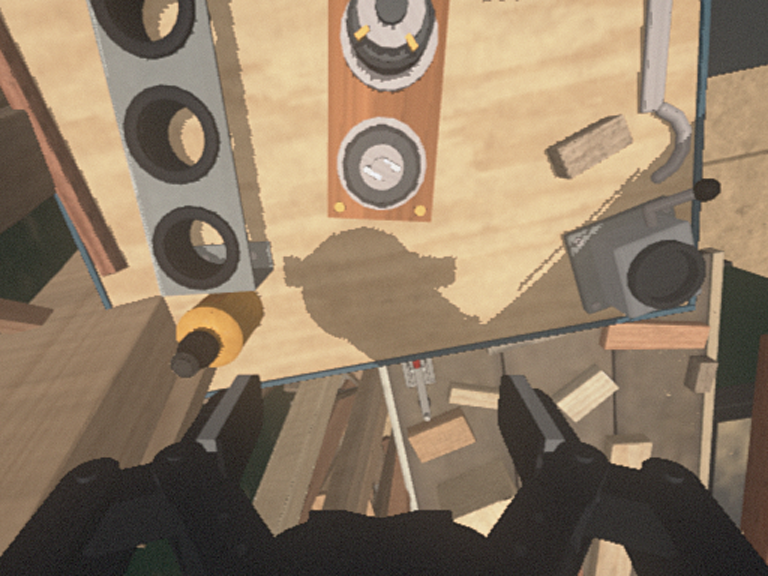

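Near-nadir view: straight is at (382,165) with flange, nut and cutter concentric, so it sits at (498,131). That matches the fit, so I'll grasp it.

Call:
drive_tool --moves "100 -0.42 -1.82 0 0 0 0;100 -0.42 -1.82 0 0 0 0;100 -0.42 -1.82 0 0 0 0;100 -0.42 -1.82 -1 0 0 0;100 -0.42 -1.82 -2 0 0 0;100 -0.42 -1.82 -2.4 0 0 0;100 -0.42 -1.82 -2.4 0 0 0;0 -0.42 -1.82 -2.4 0 0 0;0 -0.42 -1.82 -2.4 0 0 0;0 -0.42 -1.82 -2.4 0 0 0" --force 60

```text
time_s: 6.3
tcp_pos: [499.2, 131.3, 77.0]
tcp_rot: [0.001, -0.633, 0.774, -0.0]
force: [0.2, -0.0, 0.9]
opening: 44.1
grip_force: 0.0
```

Call:
drive_tool --moves "0 0 0 0 0 0 0;0 0 0 0 0 0 0;0 0 0 0 0 0 0;0 0 0 0 0 0 0;0 0 0 0.3 0 0 0;0 0 0 1 0 0 0;0 0 0 2 0 0 0;0 0 0 3 0 0 0;0 0 0 3.5 0 0 0;0 0 0 3.5 0 0 0"

```text
time_s: 7.3
tcp_pos: [499.7, 131.3, 219.3]
tcp_rot: [0.003, -0.633, 0.774, -0.001]
force: [0.2, -0.2, -3.5]
opening: 8.0
grip_force: 59.0
```

Run:
```python
from h import *
o=get_obs();print(o["opening"],o["grip_force"],o["force"].round(1))
a=cv2.resize(capture("side")[60:260,130:380],None,fx=2,fy=2)
w=capture("wrist")[180:384,130:380]
w=cv2.resize(w,None,fx=400/204,fy=400/204); a=a[:400]
im=np.hstack([a[:,:400],w[:,:400]])
cv2.imwrite("pics/g1.png",im[...,::-1])
```

```text
8.024687552560263 58.9594325091457 [ 0.2 -0.2 -3.5]
```

View pics/g1.png

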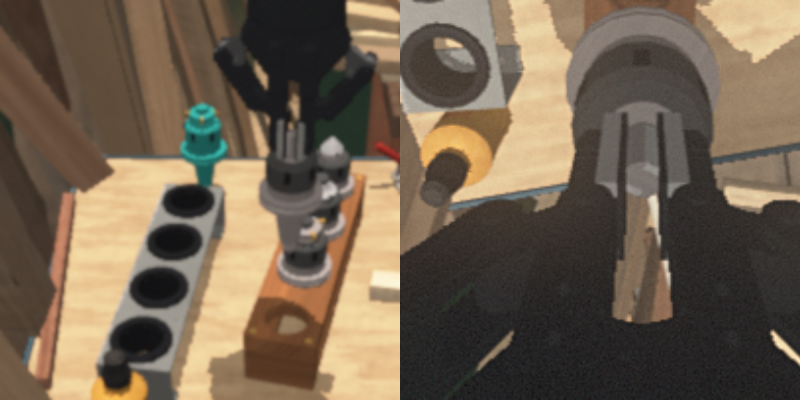

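The side view shows the holder upright, but the fingers hold the 14 mm cutter (right half, (640,150)) instead of the 44 mm body. It hangs true and the force reads its weight. I'll carry it gently at height and lower it by force, then grip the next ones deeper.

Call:
drive_tool --moves "0 0 0 0.3 0 0 0;0 0.1 -0.2 0.6 0 0 0;0 0.35 -0.6 0.8 0 0 0;0 0.7 -1.25 0.8 0 0 0;0 1.1 -2 0.8 0 0 0;0 1.55 -2.8 0.8 0 0 0;0 2 -3.6 0.8 0 0 0;0 2.35 -4.2 0.8 0 0 0;0 2.55 -4.6 0.8 0 0 0;0 2.65 -4.75 0.8 0 0 0"

```text
time_s: 8.4
tcp_pos: [604.3, -60.8, 246.4]
tcp_rot: [-0.001, -0.632, 0.775, 0.001]
force: [-0.3, 0.6, -3.0]
opening: 8.8
grip_force: 58.9
```

Call:
drive_tool --moves "0 0 0 0 0 0 0;0 0 0 0 0 0 0;0 0 0 -0.3 0 0 0;0 0 0 -0.6 0 0 0;0 0 0 -0.9 0 0 0;0 0 0 -1.1 0 0 0;0 0 0 -1.1 0 0 0;0 0 0 -1.1 0 0 0;0 0 0 -1.1 0 0 0;0 0 0 -1.1 0 0 0"

```text
time_s: 9.4
tcp_pos: [604.6, -59.3, 204.2]
tcp_rot: [0.001, -0.633, 0.774, -0.0]
force: [0.9, 0.2, -3.5]
opening: 8.6
grip_force: 58.9
```

Run:
```python
from h import *
o=get_obs();print(o["tcp_pos"].round(1),o["opening"],o["force"].round(1),o["moment"].round(2))
a=cv2.resize(capture("side")[60:260,130:330],None,fx=2,fy=2,interpolation=cv2.INTER_CUBIC)
w=cv2.resize(capture("scene")[100:220,230:350],(400,400),interpolation=cv2.INTER_CUBIC)
cv2.imwrite("pics/g2.png",np.hstack([a,w])[...,::-1])
S=cam("side")
for z in (62,110): p=o["tcp_pos"];print(z,2*(proj(S,[p[0],p[1],z])-[130,60]))
```

```text
[604.6 -59.3 204.2] 8.551468975914537 [ 0.9  0.2 -3.5] [-0.04  0.04 -0.02]
62 [191.89442233 197.64544774]
110 [189.88803449 162.16875878]
```

View pics/g2.png

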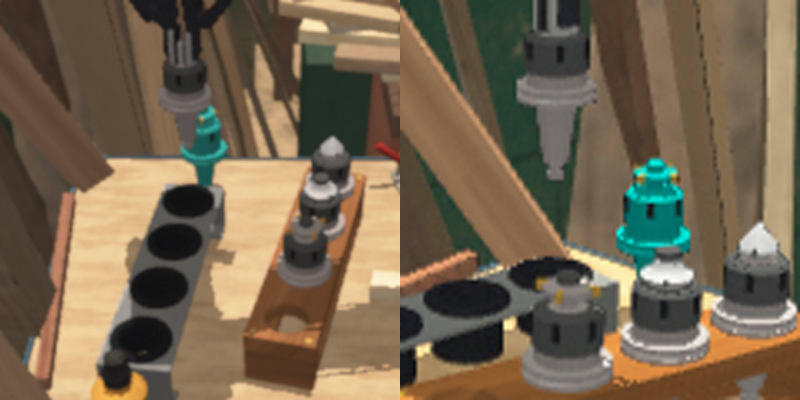

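Upright in both views, with the tip above cup 4. Now lowering.

Call:
drive_tool --moves "0 0.05 0.03 0 0 0 0;0 0.05 0.03 -0.3 0 0 0;0 0.05 0.03 -0.6 0 0 0;0 0.05 0.03 -0.9 0 0 0;0 0.05 0.03 -1.2 0 0 0;0 0.05 0.03 -1.5 0 0 0;0 0.05 0.03 -1.75 0 0 0;0 0.05 0.03 -1.9 0 0 0;0 0.05 0.03 -2 0 0 0;0 0.05 0.03 -2 0 0 0"

```text
time_s: 10.5
tcp_pos: [606.1, -58.1, 123.2]
tcp_rot: [-0.0, -0.633, 0.774, 0.0]
force: [0.5, 0.1, -4.4]
opening: 8.7
grip_force: 59.0
```

Run:
```python
from h import *
o=get_obs();print(o["tcp_pos"].round(1),o["opening"],o["force"].round(1),o["moment"].round(2))
a=cv2.resize(capture("side")[100:200,160:260],(400,400),interpolation=cv2.INTER_CUBIC)
w=cv2.resize(capture("scene")[120:220,230:330],(400,400),interpolation=cv2.INTER_CUBIC)
cv2.imwrite("pics/g3.png",np.hstack([a,w])[...,::-1])
```

```text
[606.1 -58.1 123.2] 8.665505037051691 [ 0.5  0.1 -4.4] [-0.03  0.    0.01]
```

View pics/g3.png

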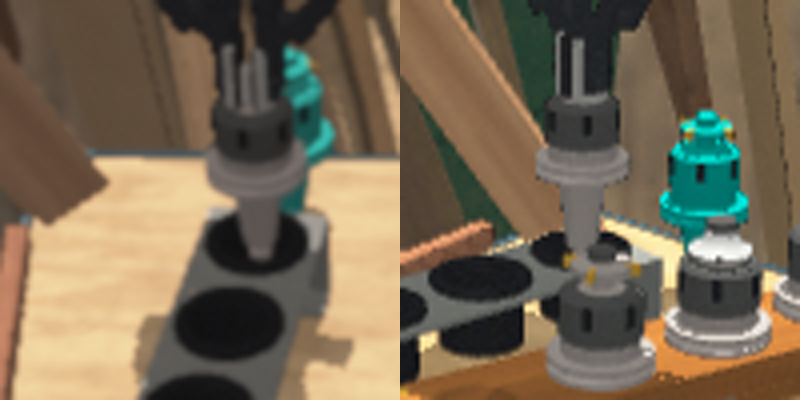

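Run:
```python
from h import *
for n,off in (("side",(160,100)),("scene",(230-100,120))):
    C=cam(n)
    for z in (40,62,77,90,100,110,123,145): print(n,z,(4*(proj(C,[606.1,-58.1,z])-off)).round())
```

```text
side 40 [263. 268.]
side 62 [261. 237.]
side 77 [260. 215.]
side 90 [259. 196.]
side 100 [258. 181.]
side 110 [257. 166.]
side 123 [256. 146.]
side 145 [254. 111.]
scene 40 [580. 279.]
scene 62 [580. 245.]
scene 77 [581. 221.]
scene 90 [581. 200.]
scene 100 [581. 184.]
scene 110 [581. 167.]
scene 123 [581. 146.]
scene 145 [582. 109.]
```

Both views put the flange at z of about 105–110 (mid), so TCP minus origin is about 18 mm. The real finger ends therefore sit about 25 mm behind the reported TCP, and that explains the cutter grip. There are about 43 mm left to lower.

Call:
drive_tool --moves "0 0 0 -0.2 0 0 0;0 0 0 -0.4 0 0 0;0 0 0 -0.6 0 0 0;0 0 0 -0.75 0 0 0;0 0 0 -0.85 0 0 0;0 0 0 -0.9 0 0 0;0 0 0 -0.9 0 0 0;0 0 0 -0.9 0 0 0;0 0 0 -0.9 0 0 0;0 0 0 -0.9 0 0 0"

```text
time_s: 11.6
tcp_pos: [606.4, -58.1, 87.9]
tcp_rot: [0.0, -0.633, 0.774, -0.0]
force: [0.1, 0.0, -2.9]
opening: 8.7
grip_force: 58.9
```

Call:
drive_tool --moves "0 0 0 -0.03 0 0 0;0 0 0 -0.06 0 0 0;0 0 0 -0.08 0 0 0;0 0 0 -0.1 0 0 0;0 0 0 -0.1 0 0 0;0 0 0 -0.1 0 0 0;0 0 0 -0.1 0 0 0;0 0 0 -0.1 0 0 0;0 0 0 -0.1 0 0 0;0 0 0 -0.1 0 0 0"

```text
time_s: 12.6
tcp_pos: [606.2, -58.1, 83.6]
tcp_rot: [0.0, -0.633, 0.774, 0.0]
force: [-0.5, 0.4, -2.6]
opening: 8.2
grip_force: 58.9
```

Call:
drive_tool --moves "0 0 0 -0.02 0 0 0;0 0 0 -0.04 0 0 0;0 0 0 -0.06 0 0 0;0 0 0 -0.07 0 0 0;0 0 0 -0.08 0 0 0;0 0 0 -0.09 0 0 0;0 0 0 -0.1 0 0 0;0 0 0 -0.1 0 0 0;0 0 0 -0.1 0 0 0;0 0 0 -0.1 0 0 0"

```text
time_s: 13.6
tcp_pos: [606.2, -58.1, 79.6]
tcp_rot: [0.0, -0.633, 0.774, -0.0]
force: [0.7, -0.1, -2.9]
opening: 8.4
grip_force: 58.9
```

Call:
drive_tool --moves "0 0 0 -0.02 0 0 0;0 0 0 -0.03 0 0 0;0 0 0 -0.04 0 0 0;0 0 0 -0.05 0 0 0;0 0 0 -0.06 0 0 0;0 0 0 -0.06 0 0 0;0 0 0 -0.06 0 0 0;0 0 0 -0.06 0 0 0;0 0 0 -0.06 0 0 0;0 0 0 -0.06 0 0 0"

```text
time_s: 14.6
tcp_pos: [606.2, -58.2, 78.0]
tcp_rot: [0.0, -0.633, 0.774, -0.0]
force: [-3.5, 0.2, 5.6]
opening: 8.4
grip_force: 60.5
```

Contact at TCP z = 78, which matches origin at 62. Releasing and rising.

Call:
drive_tool --moves "30 0 0 0 0 0 0;60 0 0 0 0 0 0;90 0 0 0 0 0 0;100 0 0 0 0 0 0;100 0 0 0 0 0 0;100 0 0 0.5 0 0 0;100 0 0 1.2 0 0 0;100 0 0 2 0 0 0;100 0 0 2.4 0 0 0;100 0 0 2.4 0 0 0"

```text
time_s: 15.6
tcp_pos: [607.9, -58.2, 176.4]
tcp_rot: [0.002, -0.633, 0.774, -0.002]
force: [0.4, 0.0, -0.1]
opening: 85.4
grip_force: 0.0
```

Run:
```python
from h import *
o=get_obs();print(o["tcp_pos"].round(1),o["opening"],o["force"].round(1))
a=cv2.resize(capture("side")[100:200,160:260],(400,400),interpolation=cv2.INTER_CUBIC)
w=cv2.resize(capture("scene")[120:220,230:330],(400,400),interpolation=cv2.INTER_CUBIC)
cv2.imwrite("pics/g4.png",np.hstack([a,w])[...,::-1])
```

```text
[607.9 -58.2 176.4] 85.39917747803096 [ 0.4  0.  -0.1]
```

View pics/g4.png

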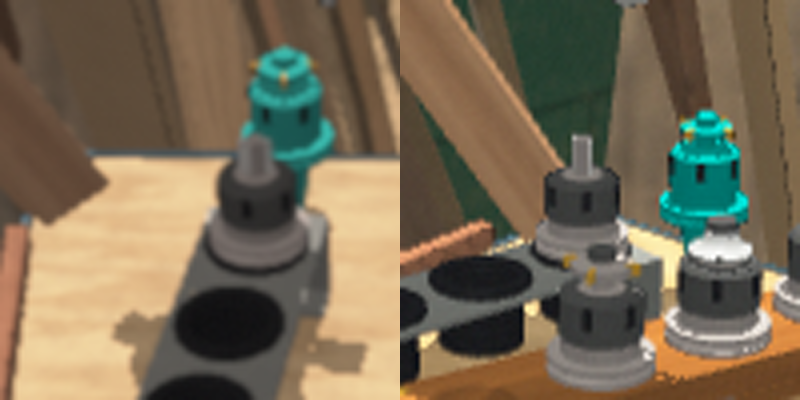

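Seated flat in cup 4. I'll check how far the gripper body sits above the fingertips, using the geometry in g1.

Run:
```python
from h import *
C=cam("side")
for z in (235,250,270,290,310,325,340): print(z,(2*(proj(C,[499.7,131.3,z])-[130,60])).round(), (2*(proj(C,[499.7-8,131.3+40,z])-[130,60])).round())
```

```text
235 [292. 167.] [303. 195.]
250 [292. 152.] [303. 180.]
270 [293. 132.] [304. 159.]
290 [294. 111.] [305. 138.]
310 [294.  89.] [306. 115.]
325 [295.  72.] [307.  98.]
340 [295.  55.] [307.  80.]
```

The body bottom lies about 100 mm behind the reported TCP, so the real fingertips are about 33 mm short of it. Reported z of about 45 for the grasp is right and clears everything.

Call:
drive_tool --moves "100 -3.18 3 0 0 0 0;100 -3.18 3 0 0 0 0;100 -3.18 3 0 0 0 0;100 -3.18 3 0 0 0 0;100 -3.18 3 0 0 0 0;100 -3.18 3 -0.5 0 0 0;100 -3.18 3 -1.3 0 0 0;100 -3.18 3 -2 0 0 0;100 -3.18 3 -2.4 0 0 0;100 -3.18 3 -2.4 0 0 0"

```text
time_s: 16.7
tcp_pos: [476.7, 60.6, 73.8]
tcp_rot: [-0.003, -0.633, 0.775, 0.001]
force: [0.2, 0.0, -0.1]
opening: 85.2
grip_force: 0.0
```

Call:
drive_tool --moves "100 0 0 -0.2 0 0 0;100 0 0 -0.4 0 0 0;100 0 0 -0.6 0 0 0;100 0 0 -0.75 0 0 0;100 0 0 -0.85 0 0 0;100 0 0 -0.85 0 0 0;0 0 0 -0.85 0 0 0;0 0 0 -0.85 0 0 0;0 0 0 -0.85 0 0 0;0 0 0 -0.85 0 0 0"

```text
time_s: 17.7
tcp_pos: [480.1, 62.1, 44.1]
tcp_rot: [0.001, -0.633, 0.774, -0.001]
force: [1.9, -0.4, 4.1]
opening: 42.6
grip_force: 60.9
```

Call:
drive_tool --moves "0 0 0 0 0 0 0;0 0 0 0 0 0 0;0 0 0 0 0 0 0;0 0 0 0 0 0 0;0 0 0 0.05 0 0 0;0 0 0 0.1 0 0 0;0 0 0 0.2 0 0 0;0 0 0 0.4 0 0 0;0 0 0 0.5 0 0 0;0 0 0 0.5 0 0 0"

```text
time_s: 18.7
tcp_pos: [479.6, 62.2, 64.1]
tcp_rot: [0.001, -0.633, 0.774, -0.0]
force: [-0.4, -0.2, -3.0]
opening: 42.7
grip_force: 61.1
```

Gripped on the body (opening 42.7), with its weight on the gripper. Carrying to cup 3.

Call:
drive_tool --moves "0 0 0 0.5 0 0 0;0 0 0 1.3 0 0 0;0 0.1 -0.04 2.1 0 0 0;0 0.4 -0.14 2.7 0 0 0;0 0.9 -0.3 3 0 0 0;0 1.5 -0.52 3 0 0 0;0 2.1 -0.74 3 0 0 0;0 2.7 -0.95 3 0 0 0;0 3.2 -1.12 3 0 0 0;0 3.42 -1.2 3 0 0 0"

```text
time_s: 19.7
tcp_pos: [616.7, 13.3, 181.9]
tcp_rot: [-0.001, -0.633, 0.775, 0.0]
force: [-0.1, -0.1, -3.2]
opening: 42.6
grip_force: 61.6
```

Call:
drive_tool --moves "0 0 0 0 0 0 0;0 0 0 -0.3 0 0 0;0 0 0 -0.7 0 0 0;0 0 0 -1.2 0 0 0;0 0 0 -1.7 0 0 0;0 0 0 -2.2 0 0 0;0 0 0 -2.6 0 0 0;0 0 0 -2.9 0 0 0;0 0 0 -3 0 0 0;0 0 0 -3 0 0 0"

```text
time_s: 20.7
tcp_pos: [615.3, 14.0, 62.9]
tcp_rot: [-0.0, -0.633, 0.774, 0.0]
force: [0.5, 0.6, -3.0]
opening: 42.8
grip_force: 61.6
```

Call:
drive_tool --moves "0 0 0 -0.15 0 0 0;0 0 0 -0.28 0 0 0;0 0 0 -0.36 0 0 0;0 0 0 -0.4 0 0 0;0 0 0 -0.42 0 0 0;0 0 0 -0.44 0 0 0;0 0 0 -0.46 0 0 0;0 0 0 -0.46 0 0 0;0 0 0 -0.46 0 0 0;0 0 0 -0.46 0 0 0"

```text
time_s: 21.7
tcp_pos: [615.9, 13.9, 44.9]
tcp_rot: [0.0, -0.633, 0.774, -0.0]
force: [-0.2, -0.2, -2.1]
opening: 42.8
grip_force: 61.6
```

Call:
drive_tool --moves "0 0 0 -0.01 0 0 0;0 0 0 -0.02 0 0 0;0 0 0 -0.03 0 0 0;0 0 0 -0.04 0 0 0;0 0 0 -0.04 0 0 0;0 0 0 -0.04 0 0 0;0 0 0 -0.04 0 0 0;0 0 0 -0.04 0 0 0;0 0 0 -0.04 0 0 0;0 0 0 -0.04 0 0 0"

```text
time_s: 22.7
tcp_pos: [615.9, 13.9, 44.1]
tcp_rot: [0.0, -0.633, 0.774, -0.0]
force: [-4.1, 2.1, 5.3]
opening: 42.5
grip_force: 62.3
```

Seated. I'll release, rise, and go over the empty second pocket to look at the next holder from straight above.

Call:
drive_tool --moves "60 0 0 0 0 0 0;100 0 0 0 0 0 0;100 0 0 0 0 0 0;100 0 0 0 0 0 0;100 0 0 0.8 0 0 0;100 0 0 1.8 0 0 0;100 0 0 2.8 0 0 0;100 -1 0.4 3.2 0 0 0;100 -2.2 0.8 3.2 0 0 0;100 -3.4 1.2 3.2 0 0 0"

```text
time_s: 23.7
tcp_pos: [479.9, 61.9, 171.4]
tcp_rot: [0.001, -0.633, 0.774, -0.0]
force: [-1.4, 1.9, 0.9]
opening: 85.2
grip_force: 0.0
```

Call:
drive_tool --moves "100 0 0 0 0 0 0;100 0 0 0 0 0 0;100 0 0 0 0 0 0;100 0 0 0 0 0 0;100 0 0 0 0 0 0;100 0 0 0 0 0 0;100 0 0 0 0 0 0;100 0 0 0 0 0 0;100 0 0 0 0 0 0;100 0 0 0 0 0 0"

```text
time_s: 24.7
tcp_pos: [481.0, 61.6, 171.2]
tcp_rot: [0.0, -0.633, 0.774, 0.0]
force: [0.7, -0.4, 0.4]
opening: 85.4
grip_force: 0.0
```

Run:
```python
from h import *
o=get_obs();print(o["tcp_pos"].round(1));im=capture("wrist");C=cam("wrist",o)
for z in (67,106): print(z,proj(C,[463,-8,z]).round(1))
for t in ("holder_roundover","holder_vee","holder_disc","cup_1"):
    for d in trace("wrist",t)[:4]:
        ys,xs=np.where(d["mask"]);c=[(xs.min()+xs.max())/2,(ys.min()+ys.max())/2]
        print(t,round(d["score"],2),(xs.min(),xs.max(),ys.min(),ys.max()),back(C,c,80 if "h"==t[0] else 62)[:2].round(1))
cv2.imwrite("pics/w4.png",cv2.resize(im,None,fx=1.5,fy=1.5,interpolation=cv2.INTER_CUBIC)[...,::-1])
```

```text
[481.   61.6 171.2]
67 [256.8 112.1]
106 [257.5 114.4]
holder_roundover 0.66 (np.int64(228), np.int64(286), np.int64(80), np.int64(141)) [462.6 -10. ]
holder_vee 0.66 (np.int64(226), np.int64(290), np.int64(0), np.int64(57)) [449.1 -73.9]
holder_vee 0.15 (np.int64(161), np.int64(180), np.int64(298), np.int64(335)) [608.8 199.4]
holder_disc 0.98 (np.int64(65), np.int64(143), np.int64(138), np.int64(199)) [619.1  13.4]
cup_1 0.89 (np.int64(104), np.int64(163), np.int64(204), np.int64(251)) [622.5  86.4]
cup_1 0.81 (np.int64(107), np.int64(129), np.int64(59), np.int64(88)) [583.1 -67.4]
cup_1 0.71 (np.int64(107), np.int64(129), np.int64(136), np.int64(142)) [604.6 -10.1]
cup_1 0.67 (np.int64(119), np.int64(140), np.int64(262), np.int64(288)) [648.4 145.2]
```

View pics/w4.png

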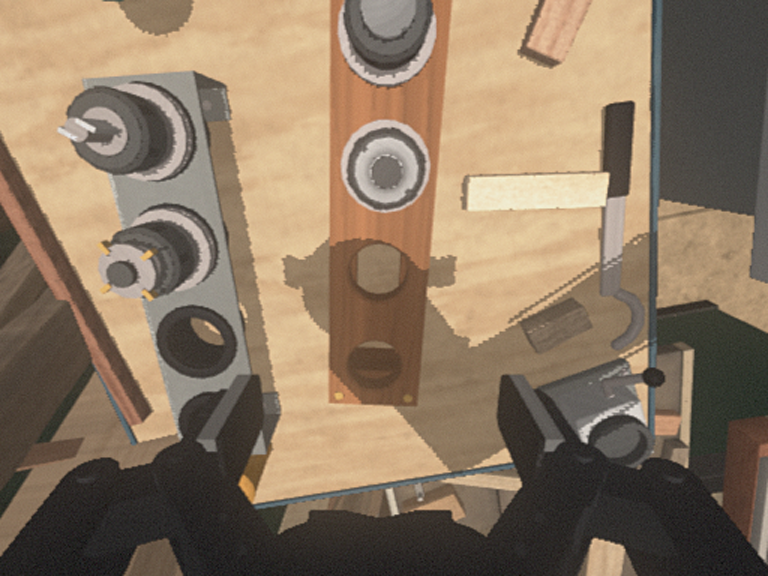

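Both placed holders stand seated in cups 4 and 3, and the round-over centre is at (386,168), i.e. (463,-9.5). Grasping it.

Call:
drive_tool --moves "100 -0.45 -1.78 0 0 0 0;100 -0.45 -1.78 0 0 0 0;100 -0.45 -1.78 0 0 0 0;100 -0.45 -1.78 -0.6 0 0 0;100 -0.45 -1.78 -1.4 0 0 0;100 -0.45 -1.78 -2.2 0 0 0;100 -0.45 -1.78 -2.8 0 0 0;100 -0.45 -1.78 -3.1 0 0 0;100 -0.45 -1.78 -3.18 0 0 0;100 -0.45 -1.78 -3.18 0 0 0"

```text
time_s: 25.95
tcp_pos: [463.1, -9.4, 43.9]
tcp_rot: [-0.0, -0.633, 0.774, 0.0]
force: [0.7, -0.1, -0.1]
opening: 85.5
grip_force: 0.0
```

Call:
drive_tool --moves "0 0 0 0 0 0 0;0 0 0 0 0 0 0;0 0 0 0 0 0 0;0 0 0 0 0 0 0;0 0 0 0 0 0 0;0 0 0 0 0 0 0;0 0 0 0 0 0 0;0 0 0 0.05 0 0 0;0 0 0 0.15 0 0 0;0 0 0 0.3 0 0 0"

```text
time_s: 26.95
tcp_pos: [462.1, -9.8, 55.6]
tcp_rot: [-0.001, -0.633, 0.774, 0.001]
force: [0.9, -0.2, -4.1]
opening: 42.7
grip_force: 61.2
```

Call:
drive_tool --moves "0 0 0 0.6 0 0 0;0 0 0 1.5 0 0 0;0 0 0 2.4 0 0 0;0 0.3 0.18 3 0 0 0;0 0.9 0.53 3.2 0 0 0;0 1.7 1 3.2 0 0 0;0 2.5 1.48 3.2 0 0 0;0 3.3 1.95 3.2 0 0 0;0 3.9 2.3 3.2 0 0 0;0 4.1 2.42 3.2 0 0 0"

```text
time_s: 27.95
tcp_pos: [628.2, 88.4, 182.3]
tcp_rot: [-0.001, -0.633, 0.774, 0.001]
force: [-0.8, -0.7, -3.9]
opening: 42.4
grip_force: 62.0
```

Call:
drive_tool --moves "0 0 0 0 0 0 0;0 0 0 -0.3 0 0 0;0 0 0 -0.7 0 0 0;0 0 0 -1.2 0 0 0;0 0 0 -1.7 0 0 0;0 0 0 -2.2 0 0 0;0 0 0 -2.6 0 0 0;0 0 0 -2.9 0 0 0;0 0 0 -3 0 0 0;0 0 0 -3 0 0 0"

```text
time_s: 28.95
tcp_pos: [626.4, 86.8, 63.8]
tcp_rot: [-0.0, -0.633, 0.774, 0.0]
force: [0.6, -0.7, -3.0]
opening: 42.7
grip_force: 62.0
```

Call:
drive_tool --moves "0 0 0 -0.15 0 0 0;0 0 0 -0.28 0 0 0;0 0 0 -0.38 0 0 0;0 0 0 -0.43 0 0 0;0 0 0 -0.46 0 0 0;0 0 0 -0.47 0 0 0;0 0 0 -0.48 0 0 0;0 0 0 -0.49 0 0 0;0 0 0 -0.49 0 0 0;0 0 0 -0.49 0 0 0"

```text
time_s: 29.95
tcp_pos: [627.0, 87.1, 45.0]
tcp_rot: [0.0, -0.633, 0.774, -0.0]
force: [-3.6, 0.4, 1.7]
opening: 42.2
grip_force: 62.2
```

Call:
drive_tool --moves "0 0 0 -0.01 0 0 0;0 0 0 -0.02 0 0 0;0 0 0 -0.02 0 0 0;0 0 0 -0.02 0 0 0;0 0 0 -0.02 0 0 0;0 0 0 -0.02 0 0 0;0 0 0 -0.02 0 0 0;0 0 0 -0.02 0 0 0;0 0 0 -0.02 0 0 0;0 0 0 -0.02 0 0 0"

```text
time_s: 30.95
tcp_pos: [627.0, 87.1, 45.0]
tcp_rot: [0.0, -0.633, 0.774, -0.0]
force: [-6.6, 0.0, 7.3]
opening: 42.4
grip_force: 62.9
```

Call:
drive_tool --moves "60 0 0 0 0 0 0;100 0 0 0 0 0 0;100 0 0 0 0 0 0;100 0 0 0 0 0 0;100 0 0 0.8 0 0 0;100 0 0 1.8 0 0 0;100 0 0 2.8 0 0 0;100 -1 -0.6 3.15 0 0 0;100 -2.1 -1.24 3.15 0 0 0;100 -3.2 -1.9 3.15 0 0 0"

```text
time_s: 31.95
tcp_pos: [499.8, 11.7, 169.8]
tcp_rot: [0.001, -0.633, 0.774, -0.0]
force: [0.7, -1.1, 1.4]
opening: 85.4
grip_force: 0.0
```

Call:
drive_tool --moves "100 -0.9 -0.52 0 0 0 0;100 -0.9 -0.52 0 0 0 0;100 -0.9 -0.52 0 0 0 0;100 -0.9 -0.52 0 0 0 0;100 -0.9 -0.52 0 0 0 0;100 -0.9 -0.52 0 0 0 0;100 -0.9 -0.52 0 0 0 0;100 -0.9 -0.52 0 0 0 0;100 -0.9 -0.52 0 0 0 0;100 -0.9 -0.52 0 0 0 0"

```text
time_s: 32.95
tcp_pos: [464.9, -8.6, 169.6]
tcp_rot: [-0.0, -0.633, 0.774, -0.0]
force: [-1.4, -0.2, -0.5]
opening: 85.3
grip_force: 0.0
```

Run:
```python
from h import *
o=get_obs();print(o["tcp_pos"].round(1));im=capture("wrist");C=cam("wrist",o)
for t in ("holder_vee","holder_roundover","holder_disc"):
    for d in trace("wrist",t)[:2]:
        ys,xs=np.where(d["mask"]);c=[(xs.min()+xs.max())/2,(ys.min()+ys.max())/2]
        print(t,round(d["score"],2),(xs.min(),xs.max(),ys.min(),ys.max()),back(C,c,75)[:2].round(1))
```

```text
[464.9  -8.6 169.6]
holder_vee 0.69 (np.int64(227), np.int64(285), np.int64(77), np.int64(138)) [446.9 -82.7]
holder_roundover 0.66 (np.int64(103), np.int64(137), np.int64(265), np.int64(302)) [637.3  75.1]
holder_disc 0.88 (np.int64(80), np.int64(149), np.int64(206), np.int64(272)) [622.9  19.7]
holder_disc 0.78 (np.int64(10), np.int64(117), np.int64(13), np.int64(88)) [ 600.3 -161.7]
```

Call:
drive_tool --moves "100 -0.46 -1.83 0 0 0 0;100 -0.46 -1.83 0 0 0 0;100 -0.46 -1.83 0 0 0 0;100 -0.46 -1.83 -0.6 0 0 0;100 -0.46 -1.83 -1.4 0 0 0;100 -0.46 -1.83 -2.2 0 0 0;100 -0.46 -1.83 -2.8 0 0 0;100 -0.46 -1.83 -3.05 0 0 0;100 -0.46 -1.83 -3.13 0 0 0;100 -0.46 -1.83 -3.13 0 0 0"

```text
time_s: 34.15
tcp_pos: [447.1, -81.6, 45.0]
tcp_rot: [0.0, -0.633, 0.774, -0.0]
force: [-0.3, -0.1, 0.6]
opening: 85.5
grip_force: 0.0
```

Call:
drive_tool --moves "0 0 0 0 0 0 0;0 0 0 0 0 0 0;0 0 0 0 0 0 0;0 0 0 0 0 0 0;0 0 0 0 0 0 0;0 0 0 0 0 0 0;0 0 0 0 0 0 0;0 0 0 0.05 0 0 0;0 0 0 0.15 0 0 0;0 0 0 0.3 0 0 0"

```text
time_s: 35.15
tcp_pos: [445.5, -81.7, 56.0]
tcp_rot: [-0.001, -0.633, 0.774, 0.001]
force: [0.3, -0.9, -3.8]
opening: 42.9
grip_force: 61.3
```

Call:
drive_tool --moves "0 0 0 0.6 0 0 0;0 0 0 1.5 0 0 0;0 0 0 2.4 0 0 0;0 0.2 0.25 3 0 0 0;0 0.7 0.9 3.2 0 0 0;0 1.3 1.65 3.2 0 0 0;0 2 2.54 3.2 0 0 0;0 2.7 3.43 3.2 0 0 0;0 3.4 4.32 3.2 0 0 0;0 4 5.1 3.2 0 0 0"

```text
time_s: 36.15
tcp_pos: [607.0, 124.1, 183.9]
tcp_rot: [-0.001, -0.633, 0.774, 0.0]
force: [1.7, -1.3, -3.8]
opening: 42.6
grip_force: 62.0
```

Call:
drive_tool --moves "0 0.5 0.6 0 0 0 0;0 0.7 0.87 0 0 0 0;0 0.76 0.95 0 0 0 0;0 0.76 0.95 0 0 0 0;0 0.76 0.95 0 0 0 0;0 0.76 0.95 -0.3 0 0 0;0 0.76 0.95 -0.6 0 0 0;0 0.76 0.95 -0.8 0 0 0;0 0.76 0.95 -0.8 0 0 0;0 0.76 0.95 -0.8 0 0 0"

```text
time_s: 37.15
tcp_pos: [636.7, 160.0, 152.2]
tcp_rot: [-0.0, -0.633, 0.774, -0.0]
force: [0.2, 0.1, -2.7]
opening: 42.8
grip_force: 62.2
```

On target. Lowering from 152 to 46.

Call:
drive_tool --moves "0 0 0 -0.4 0 0 0;0 0 0 -0.8 0 0 0;0 0 0 -1.2 0 0 0;0 0 0 -1.6 0 0 0;0 0 0 -2 0 0 0;0 0 0 -2.3 0 0 0;0 0 0 -2.5 0 0 0;0 0 0 -2.6 0 0 0;0 0 0 -2.63 0 0 0;0 0 0 -2.63 0 0 0"

```text
time_s: 38.15
tcp_pos: [637.3, 160.4, 47.7]
tcp_rot: [0.0, -0.633, 0.774, -0.0]
force: [-0.4, 0.3, -4.5]
opening: 42.6
grip_force: 62.2
```

Call:
drive_tool --moves "0 0 0 -0.01 0 0 0;0 0 0 -0.02 0 0 0;0 0 0 -0.03 0 0 0;0 0 0 -0.04 0 0 0;0 0 0 -0.04 0 0 0;0 0 0 -0.04 0 0 0;0 0 0 -0.04 0 0 0;0 0 0 -0.04 0 0 0;0 0 0 -0.04 0 0 0;0 0 0 -0.04 0 0 0"

```text
time_s: 39.15
tcp_pos: [636.9, 160.3, 45.8]
tcp_rot: [0.0, -0.633, 0.774, -0.0]
force: [-0.9, -0.7, -1.1]
opening: 42.2
grip_force: 62.4
```

Call:
drive_tool --moves "0 0 0 -0.01 0 0 0;0 0 0 -0.02 0 0 0;0 0 0 -0.03 0 0 0;0 0 0 -0.03 0 0 0;0 0 0 -0.03 0 0 0;0 0 0 -0.03 0 0 0;0 0 0 -0.03 0 0 0;0 0 0 -0.03 0 0 0;0 0 0 -0.03 0 0 0;0 0 0 -0.03 0 0 0"

```text
time_s: 40.15
tcp_pos: [637.0, 160.3, 45.8]
tcp_rot: [0.0, -0.633, 0.774, -0.0]
force: [-5.2, 0.2, 6.5]
opening: 42.4
grip_force: 63.2
```

Seated. Releasing, rising and backing off.

Call:
drive_tool --moves "60 0 0 0 0 0 0;100 0 0 0 0 0 0;100 0 0 0 0 0 0;100 0 0 0 0 0 0;100 0 0 0.8 0 0 0;100 0 0 1.8 0 0 0;100 0 0 2.8 0 0 0;100 0 0 3.5 0 0 0;100 -1 -0.8 3.5 0 0 0;100 -2 -1.6 3.5 0 0 0"

```text
time_s: 41.15
tcp_pos: [559.1, 97.9, 184.4]
tcp_rot: [0.001, -0.633, 0.774, -0.0]
force: [0.1, -0.0, 0.6]
opening: 85.6
grip_force: 0.0
```

Call:
drive_tool --moves "100 -3 -3 0 0 0 0;100 -3 -3 0 0 0 0;100 -3 -3 0 0 0 0;100 -3 -3 0 0 0 0;100 -3 -3 0 0 0 0;100 -3 -3 0 0 0 0;100 -3 -3 0 0 0 0;100 -3 -3 0 0 0 0;100 -3 -3 0 0 0 0;100 -3 -3 0 0 0 0"

```text
time_s: 42.15
tcp_pos: [439.0, -21.9, 184.1]
tcp_rot: [-0.0, -0.633, 0.774, 0.0]
force: [0.3, -0.3, 0.1]
opening: 85.4
grip_force: 0.0
```

Run:
```python
from h import *
a=cv2.resize(capture("side")[100:300,140:340],(400,400),interpolation=cv2.INTER_CUBIC)
w=cv2.resize(capture("scene")[130:260,150:280],(400,400),interpolation=cv2.INTER_CUBIC)
cv2.imwrite("pics/fin.png",np.hstack([a,w])[...,::-1])
```

```text
(no output)
```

View pics/fin.png

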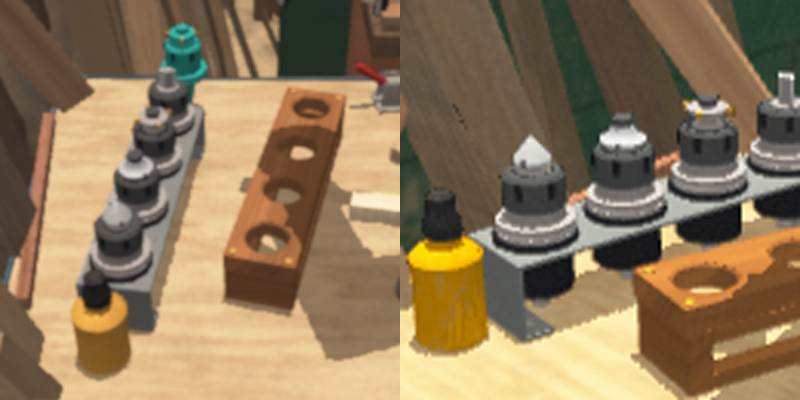

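All four are flat on their rims, in order vee, round-over, disc, straight from the left. The bottle still stands beside the rack.

```bash
python3 -c "
from bench import *
print(finish_job())"
```

```text
the job is handed in; nothing more can be done
None
```

The job is handed in at about 42 s: all four holders sit flat in the rack in reverse order (vee, round-over, disc, straight from the left), the glue bottle is still standing beside the rack, and the straight holder was carried by its cutter, not its body, because my first grip closed too high.

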